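Shut the parts box over the cockpit tubs

ROBOT

A 6-joint arm with a two-finger parallel gripper is mounted at the origin on the work surface. World frame = base frame: x ahead of the robot, y to its left, z up, the work surface at z = 0. Lengths are in m, angles in rad, forces in N, time in s.
With the tool pointing down it reaches from about 0.25 to 0.775 m from the base axis. Payload 4 kg.
Tool frame: the origin (TCP) lies on the centre line of the jaws, within the pads' length; the fingertips stand 8 mm ahead of it and the grasp point (between the pads) lies 11 mm behind it; z points along the fingers, y is the direction in which the jaws open and shut (so a half turn about z gives the same grasp; the last joint's range is limited). The gripper opens to 94 mm and grips with 3 to 60 N. Pads are 16 mm wide; open, the fingers measure 119 mm over their backs; the gripper's body (75 mm by 177 mm) begins 78 mm behind the grasp point.
Start: joints at [1.08, 0.087, 1.371, -0, 1.684, -0.103], TCP at [0.208, 0.509, 0.214] pointing down, gripper open.
Joint ranges: [-3.1, 3.1], [-0.76, 2.03], [0.27, 2.55], [-1.08, 4.22], [0.17, 2.65], [-2.57, 2.57]. Speed limits (rad/s): [2.79, 2.79, 3.14, 3.14, 3.14, 3.14].

INTERFACE

Orientations are given as [roll, pitch, yaw] about the fixed x, y, z axes, in that order (R = Rz(yaw) Ry(pitch) Rx(roll)).
In Python, from bench import robot gives the robot as it stands.
- The arm moves only by the shell command python3 -m crank 'ROWS' [OPENING]. ROWS is JSON, a list of rows, each a list of 4 numbers: the shift along the tool's x, y, z scaled (see below), then the turn about the tool's z scaled (see below). A call has exactly 10 rows; each row shifts and turns the commanded pose from where the row before left it, along the tool's axes as they then stand; what a row does not reach is not made up. The controller multiplies each number of a shift by 0.2 m and each number of a turn by pi/2 rad. A row lasts 1/8 s, in which the tool goes at most 62.5 mm and 10.7 degrees, less where a joint would pass 70% of its speed; a pose out of reach is approached as far as the arm can. A call with a number of a shift or a turn outside -1 to 1 is refused whole. A call with a gripper value outside its range is refused whole. OPENING is the gripper command: -1 is fully open, 1 is shut, values between are in proportion, set as the call begins (- or left out, the last holds). The fingers move at their own pace and stop on an object; the grip force is fixed at half the most. Time passes only in rows, so rows that do not move let the fingers close, or fill a call up. It gives the time, the measured TCP pose, the force and the opening at its end, in the units of the state.
- robot.get_obs(): the state, without advancing time (a new reading comes with each control period).
- robot.snapshot(name): name is "side" or "top" or "wrist"; returns (picture, depth): 400x640x3 uint8, red, green, blue; 400x640 float32, m along the optical axis (not along the pixel's ray), 0 where there is no reading.
- robot.camera_params(name): a dict with "fx", "fy", "cx", "cy" (pixels), "world_from_camera" (4x4, takes a point from camera to world coordinates). Camera axes: x right, y down, z forward; pixel columns grow to the right and rows downward; lengths in m; the calibration is good to about 2 mm. A picture is of the moment at which its call begins: read the wrist's pose just before it. camera_params takes no time and is no camera call; for the wrist camera it gives the pose at the moment of the call.
- robot.close_job(): hands the job in, once; it reports no verdict.
The state is a dict: "time": time; "joint_positions": joint angles; "qvel": joint speeds; "joint_torque": joint torques, N m; "tool_pos": TCP position; "ee_rot": TCP orientation; "wrist_force": force on the tool from outside, world axes, zero at the start; "wrist_torque": the same for the moment, N m; "width": finger opening in m.
Only numpy, scipy, OpenCV 4.12 (cv2) and the standard library are available. Lean on these libraries where they do the work, as an engineer would, in place of code of your own. Each camera call takes 0.05 s, during which the arm holds its last target.

TASK

Two small yellow cockpit tubs with raised seat backs stand in the open drawer of one of the two black parts boxes. Close that box against sanding dust: with the fingertips, push its drawer fully home and push its lid down shut, keeping the tubs standing in the drawer. Leave the other box, with the flat offcuts in its drawer, open as it is, and do not disturb the bottle, the marker or the cutters.

Things in the scene. Friction and masses are not known exactly. Their poses are not given: they have to be found in the camera images.
- tub_box: black plastic bench box, 160 mm deep (x), 150 mm wide (y), 75 mm high without its lid, fixed to the bench. Origin: centre of its underside; its x axis points from its front (drawer side, towards the robot) to its back. A shallow tray on top is covered by a hinged lid; a drawer fills the space below. This is the one whose drawer holds the two cockpit tubs.
- tub_drawer (a joint): how far the drawer of the tub box is pulled out, m: 0 = fully home (a firm stop), 0.125 = limit. It slides along the box's x axis: pushing its front towards +x of the box shuts it. Sliding friction 1 N plus damping 4 N per m/s; it stays where it is left
- tub_drawer_face (a point): centre of the flat outer face of the drawer front of the tub box. The front is a plate 148 mm wide, 44 mm high (4 to 48 mm above the bench), 8 mm thick, parallel to the box's y axis; with the drawer home it lies 88 mm in front of the box's origin, standing 8 mm proud of the box. The plate has no handle, only a painted-on dark strip
- tub_drawer_floor (a point): centre of the inner floor of the tub box's drawer (8 mm above the bench); inside 147 x 128 mm, walls 29 mm above the floor. Axes as the box's
- tub_lid (a joint): opening angle of the lid of the tub box, rad: 0 = shut flat on the box (a firm stop), 1.35 = limit. The hinge runs along the box's y axis at its back top edge; the free edge swings up and back. Mass 120 g; a stiff hinge (0.145 N m) keeps it at any angle, about 1 to 2 N at the free edge pushes it down
- tub_lid_edge (a point): middle of the free front edge of the lid of the tub box, on the lid's outer (upper) side. The lid is a plain flat 164 x 150 x 6 mm plate with no handle; this point is 164 mm from the hinge line and, lid shut, lies 84 mm in front of the box's origin, 81.5 mm above the bench
- tub_lid_hinge (a point): middle of the hinge line of the tub box's lid, on the lid's underside: 80 mm behind the box's origin, 75.5 mm above the bench. The axes turn with the lid; the lid extends 164 mm along this frame's -x, its outer side 6 mm along +z
- scrap_box: black plastic bench box, 160 mm deep (x), 150 mm wide (y), 75 mm high without its lid, fixed to the bench. Origin: centre of its underside; its x axis points from its front (drawer side, towards the robot) to its back. A shallow tray on top is covered by a hinged lid; a drawer fills the space below. Same make as the tub box, but its drawer holds two flat offcuts. To be left alone.
- scrap_drawer (a joint): how far the drawer of the scrap box is pulled out, m: 0 = fully home (a firm stop), 0.125 = limit. It slides along the box's x axis: pushing its front towards +x of the box shuts it. Sliding friction 1 N plus damping 4 N per m/s; it stays where it is left
- scrap_drawer_face (a point): centre of the flat outer face of the drawer front of the scrap box. The front is a plate 148 mm wide, 44 mm high (4 to 48 mm above the bench), 8 mm thick, parallel to the box's y axis; with the drawer home it lies 88 mm in front of the box's origin, standing 8 mm proud of the box. The plate has no handle, only a painted-on dark strip
- scrap_lid (a joint): opening angle of the lid of the scrap box, rad: 0 = shut flat on the box (a firm stop), 1.35 = limit. The hinge runs along the box's y axis at its back top edge; the free edge swings up and back. Mass 120 g; a stiff hinge (0.145 N m) keeps it at any angle, about 1 to 2 N at the free edge pushes it down
- scrap_lid_edge (a point): middle of the free front edge of the lid of the scrap box, on the lid's outer (upper) side. The lid is a plain flat 164 x 150 x 6 mm plate with no handle; this point is 164 mm from the hinge line and, lid shut, lies 84 mm in front of the box's origin, 81.5 mm above the bench
- tub1_center (a point): centre (14 mm above its underside) of a loose yellow plastic model cockpit tub, 44 x 32 mm base, 28 mm high, with side walls and a raised seat back; z is its upright axis. About 15 g, stands in the tub box's drawer
- tub2_center (a point): centre (14 mm above its underside) of a loose yellow plastic model cockpit tub, 44 x 32 mm base, 28 mm high, with side walls and a raised seat back; z is its upright axis. About 15 g, stands in the tub box's drawer
- offcut1_center (a point): centre of a loose flat yellow plastic offcut, about 36 x 45 mm, 5 mm thick, lying in the scrap box's drawer
- offcut2_center (a point): centre of a loose flat yellow plastic offcut, about 36 x 45 mm, 5 mm thick, lying in the scrap box's drawer
- bottle: square glass cement bottle with white cap, 42 x 42 mm, 82 mm high, standing between the boxes; origin under its centre
- marker: marker pen, 130 mm long, 12 mm thick, lying in front of and between the boxes; origin under its middle, length along x
- cutters: side cutters with grey grips, about 130 x 60 mm, 12 mm high, lying to the right of the boxes; origin under the pivot
Things that resemble listed ones, but are neither listed nor needed, are in the scene too. Leave any white look-alike of the part that bears tub1_center alone.

How it is judged:
By the outcome, as a careful person would: the job done as asked, in the order asked, and still so for the second after the job is handed in, with the robot touching nothing.
It also fails if it takes over 48 s, if anything falls off the work surface, if the arm or the gripper's body presses on something with over 40 N, if the wrist force passes 120 N, or if a joint passes its speed limit or range.

## Working session

There is one attempt and no reset: what is moved stays moved. The work goes in short steps, Python scripts to look and compute and a shell command to move; the robot and the scene stay as the last step left them, time stands still between calls to the robot, and variables do not carry over. Pictures are saved under pics/ and viewed, and the job is handed in when it is done.

```bash
ls; mkdir -p pics; python3 - <<'E'
from bench import robot
import cv2,numpy as np
print(robot.get_obs())
for n in ["side","top"]:
    p,d=robot.snapshot(n); cv2.imwrite(f"pics/{n}1.png",p[:,:,::-1]); np.savez(f"{n}1.npz",p=p,d=d,**robot.camera_params(n))
    print(n,robot.camera_params(n))
E
```

```text
pics
{'time': 0.0, 'joint_positions': array([ 1.07990405e+00,  8.79437035e-02,  1.37221813e+00,  3.16980876e-05,
        1.68356553e+00, -1.03126306e-01]), 'qvel': array([-0.00044797,  0.00087551, -0.00058909, -0.0003969 , -0.00090126,
       -0.00021298]), 'joint_torque': array([ 1.25198171e-04, -3.40186894e+01, -3.02426755e+01,  7.17144390e-02,
        3.30620573e-02, -1.53245323e-04]), 'tool_pos': array([0.20773299, 0.50871133, 0.21232864]), 'ee_rot': array([-3.13947253e+00, -2.51090959e-04,  2.75382995e+00]), 'wrist_force': array([-0.39251684,  0.76837791,  0.76911842]), 'wrist_torque': array([-0.01933278, -0.00485281,  0.04757079]), 'width': 0.09407287153913912}
side {'fx': 362.4801196843444, 'fy': 362.4801196843444, 'cx': 324.3057342694907, 'cy': 203.90799702538015, 'world_from_camera': array([[-0.93736778, -0.23182014,  0.26000204,  0.34800421],
       [-0.34814964,  0.64822727, -0.67719512,  0.45216817],
       [-0.01155294, -0.72530051, -0.68833546,  0.62619008],
       [ 0.        ,  0.        ,  0.        ,  1.        ]])}
top {'fx': 427.27318484077983, 'fy': 427.27318484077983, 'cx': 316.9658259300455, 'cy': 199.58181228047704, 'world_from_camera': array([[ 0.00842994, -0.99827433,  0.05811445,  0.50911042],
       [-0.9995282 , -0.00669549,  0.02997572, -0.08469512],
       [-0.02953489, -0.05833973, -0.99785979,  1.15010572],
       [ 0.        ,  0.        ,  0.        ,  1.        ]])}
```

View pics/side1.png

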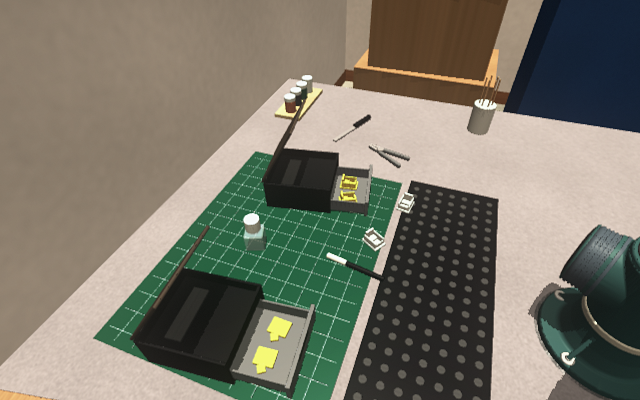

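View pics/top1.png

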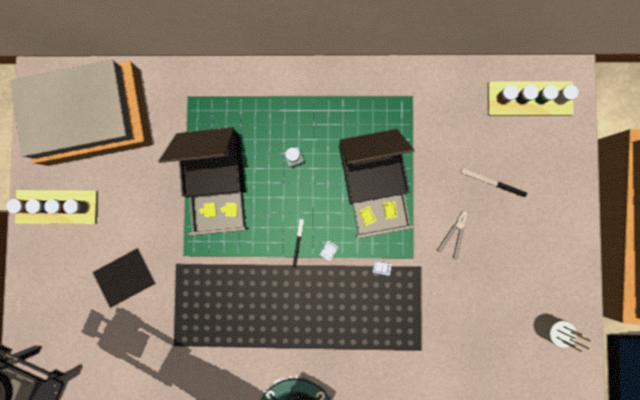

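The side view shows raised yellow tubs in the far box at (348,190), and flat offcuts in the near box at (270,343). In the top view the candidates are the right box's drawer at (380,213) and the left box's at (218,210). There are white look-alikes at (329,250) and (382,268). I'll check an enlarged crop and measure.

```bash
cat > h.py <<'E'
import numpy as np,cv2
def load(f):
    z=np.load(f); return z['p'],z['d'],z
def cloud(z):
    d=z['d'];v,u=np.mgrid[:400,:640]
    c=np.stack([(u-z['cx'])/z['fx']*d,(v-z['cy'])/z['fy']*d,d,np.ones_like(d)],-1)
    return (c@z['world_from_camera'].T)[...,:3]
E
python3 - <<'E'
from h import *
p,d,z=load('top1.npz'); W=cloud(z)
a=cv2.resize(p[120:285,320:480],None,fx=3,fy=3,interpolation=cv2.INTER_CUBIC)
p2,d2,z2=load('side1.npz')
b=cv2.resize(p2[140:270,250:430],None,fx=1.8,fy=1.8,interpolation=cv2.INTER_CUBIC)
im=np.zeros((495,800,3),np.uint8); im[:,:480]=a; im[:b.shape[0],480:480+min(320,b.shape[1])]=b[:,:320]
cv2.imwrite('pics/crop1.png',im[:,:,::-1])
for (u,v) in [(100,300),(300,200),(375,180),(358,235),(409,228),(383,232),(368,216),(390,210),(380,136),(342,140),(411,150),(350,203),(405,196)]: print(u,v,W[v,u].round(4),p[v,u])
E
```

```text
100 300 [ 0.2997  0.5361 -0.0042] [193 170 153]
300 200 [ 0.5745 -0.0044  0.0018] [ 93 154 113]
375 180 [ 0.6239 -0.2     0.0574] [70 65 59]
358 235 [ 0.483  -0.1577  0.0471] [164 151 137]
409 228 [ 0.502  -0.2879  0.0472] [135 146 123]
383 232 [ 0.4912 -0.2215  0.0483] [172 161 145]
368 216 [ 0.5326 -0.1862  0.014 ] [229 228  81]
390 210 [ 0.549  -0.2444  0.013 ] [230 232  83]
380 136 [ 0.726  -0.2062  0.1138] [52 40 32]
342 140 [ 0.7197 -0.1141  0.0946] [50 39 26]
411 150 [ 0.6727 -0.2608  0.2219] [85 67 49]
350 203 [ 0.5647 -0.1365  0.0553] [40 68 48]
405 196 [ 0.587  -0.2856  0.004 ] [101 145 107]
```

View pics/crop1.png

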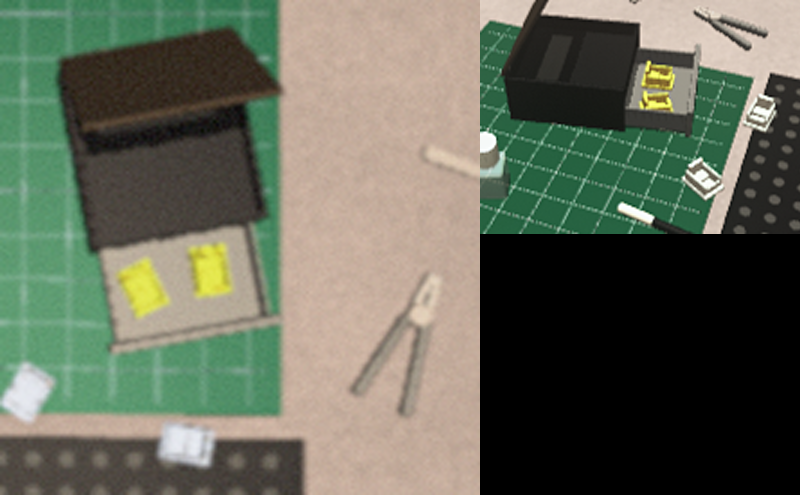

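The crop confirms that the right box (top-view px (380,213)) is the tub box: two tubs with seat backs and side walls, where the other drawer holds flat pieces. Next I'll fit the drawer front, the box and the lid.

```bash
python3 - <<'E'
from h import *
p,d,z=load('top1.npz'); W=cloud(z).reshape(-1,3)
# drawer front top rim
m=(W[:,2]>.040)&(W[:,2]<.052)&(W[:,0]>.44)&(W[:,0]<.515)&(W[:,1]<-.12)&(W[:,1]>-.32)
q=W[m]; print(len(q),q.min(0),q.max(0))
l=cv2.fitLine(q[:,:2].astype(np.float32),cv2.DIST_HUBER,0,.01,.01).ravel(); print('plate',l, np.degrees(np.arctan2(l[1],l[0])))
r=cv2.minAreaRect(q[:,:2].astype(np.float32)); print(r)
# box tops z~.075
m=(W[:,2]>.066)&(W[:,2]<.083)&(W[:,0]>.5)&(W[:,0]<.8)&(W[:,1]<-.08)&(W[:,1]>-.36)
q=W[m]; print(len(q),q.min(0),q.max(0)); print(cv2.minAreaRect(q[:,:2].astype(np.float32)))
# lid
m=(W[:,2]>.10)&(W[:,0]>.5)&(W[:,0]<.85)&(W[:,1]<-.08)&(W[:,1]>-.36)
q=W[m]; c=q.mean(0); U,S,V=np.linalg.svd(q-c,full_matrices=False); print('lid',len(q),c,V,S,q[:,2].max(), q[q[:,2].argmax()]); 
top=q[q[:,2]>q[:,2].max()-.012]; print(top.min(0),top.max(0),top.mean(0))
# whites
for (a,b) in [((440,.0),0)]: pass
P=p.reshape(-1,3).astype(int)
m=(P.min(1)>195)&(W[:,0]>.33)&(W[:,0]<.55)&(W[:,1]<0)&(W[:,1]>-.36)&(W[:,2]>.005)
q=W[m]
for lo,hi in [(-.17,-.03),(-.36,-.17)]:
    s=q[(q[:,1]>lo)&(q[:,1]<hi)]; print('white',len(s),s.min(0),s.max(0))
m=(P[:,0]>180)&(P[:,2]<130)&(W[:,0]>.45)&(W[:,0]<.6)&(W[:,1]<-.12)&(W[:,1]>-.32)
q=W[m]
for lo,hi in [(-.217,-.1),(-.36,-.217)]:
    s=q[(q[:,1]>lo)&(q[:,1]<hi)]; print('tub',len(s),s.min(0),s.max(0))
# side view
p,d,z=load('side1.npz'); W=cloud(z).reshape(-1,3)
m=(W[:,2]>.035)&(W[:,2]<.056)&(W[:,0]>.44)&(W[:,0]<.515)&(W[:,1]<-.12)&(W[:,1]>-.32)
q=W[m];print('side plate',len(q),q.min(0),q.max(0),cv2.minAreaRect(q[:,:2].astype(np.float32)))
m=(W[:,2]>.069)&(W[:,2]<.083)&(W[:,0]>.5)&(W[:,0]<.8)&(W[:,1]<-.08)&(W[:,1]>-.36)
q=W[m]; print(len(q),q.min(0),q.max(0)); print(cv2.minAreaRect(q[:,:2].astype(np.float32)))
m=(W[:,2]>.10)&(W[:,0]>.5)&(W[:,0]<.85)&(W[:,1]<-.08)&(W[:,1]>-.36)
q=W[m];top=q[q[:,2]>q[:,2].max()-.012]; print('lid',len(q),top.min(0),top.max(0),top.mean(0))
E
```

```text
189 [ 0.47779362 -0.29884375  0.04017519] [ 0.51228303 -0.15267945  0.05177356]
plate [ 0.18912475 -0.9819531   0.4941472  -0.2257906 ] -79.09828
((0.49415123462677, -0.22568610310554504), (0.009761586785316467, 0.14858056604862213), 11.683135032653809)
381 [ 0.56610314 -0.28151212  0.06614361] [ 0.75266972 -0.10710592  0.08291707]
((0.6594598889350891, -0.19343015551567078), (0.16671305894851685, 0.15060335397720337), 11.42859935760498)
lid 2540 [ 0.61436256 -0.14469101  0.57779742] [[ 0.18130687 -0.10234789 -0.97808626]
 [ 0.11544614 -0.98547785  0.12452149]
 [ 0.97662685  0.13549288  0.16685824]] [24.93741615  1.66394043  0.57820404] 1.1501057225208366 [ 0.50911042 -0.08469512  1.15010572]
[ 0.50911042 -0.08469512  1.15010572] [ 0.50911042 -0.08469512  1.15010572] [ 0.50911042 -0.08469512  1.15010572]
white 114 [ 0.41897943 -0.09931161  0.00527636] [ 0.50911042 -0.06252155  1.15010572]
white 99 [ 0.38139433 -0.24068885  0.0051556 ] [ 0.4124197  -0.20301566  0.02915413]
tub 207 [ 0.50874301 -0.20565524  0.00419097] [ 0.55933866 -0.162491    0.03843124]
tub 197 [ 0.52772847 -0.26372493  0.00254272] [ 0.57318463 -0.22596927  0.03860241]
side plate 172 [ 0.47287696 -0.30063298  0.03503402] [ 0.51444845 -0.15375651  0.050603  ] ((0.5060371160507202, -0.22480115294456482), (0.040600862354040146, 0.14945736527442932), 10.531732559204102)
528 [ 0.56110607 -0.28674194  0.06903723] [ 0.74201662 -0.10786442  0.08276125]
((0.6557056307792664, -0.1963445246219635), (0.16502638161182404, 0.1540500372648239), 10.8382568359375)
lid 413 [ 0.64055152 -0.27021948  0.21064872] [ 0.67723685 -0.12218546  0.22223964] [ 0.65486264 -0.18487223  0.21885805]
```

```bash
python3 - <<'E'
from h import *
a=0.192;X=np.array([np.cos(a),np.sin(a)]);Y=np.array([-np.sin(a),np.cos(a)])
C=np.array([.6575,-.195])
for f in ['top1.npz','side1.npz']:
    p,d,z=load(f); W=cloud(z).reshape(-1,3); W=W[(z['d'].ravel()>0.2)]
    bx=(W[:,:2]-C)@X; by=(W[:,:2]-C)@Y
    m=(abs(by)<.06)&(bx>-.12)&(bx<.12)&(W[:,2]>.10)&(W[:,2]<.3)
    q=np.stack([bx[m],W[m,2]],1).astype(np.float32)
    l=cv2.fitLine(q,cv2.DIST_HUBER,0,.01,.01).ravel()
    print(f,len(q),l,'ang',np.arctan2(l[1],-l[0]),'at z=.0755 x=',l[2]+(0.0755-l[3])*l[0]/l[1], q[q[:,1].argmax()], q.min(0),q.max(0))
    # plate outer face / centre along by
    m=(abs(by)<.05)&(bx>-.25)&(bx<-.12)&(W[:,2]>.042)&(W[:,2]<.054)
    print('plate x',bx[m].min(),np.median(bx[m]),bx[m].max())
    m=(bx>-.25)&(bx<-.14)&(abs(by)<.09)&(W[:,2]>.035)&(W[:,2]<.055); print('plate y',by[m].min(),by[m].max())
    m=(abs(by)<.1)&(bx>-.08)&(bx<.0)&(W[:,2]>.07)&(W[:,2]<.083); print('box y',by[m].min(),by[m].max(),'x',bx[m].min())
E
python3 -m crank '[[0,0,0,0.11],[0,0,0,0.11],[0,0,0,0.11],[0,0,0,0.11],[0,0,0,0.11],[0,0,0,0.11],[0,0,0,0.11],[0,0,0,0.11],[0,0,0,0.11],[0,0,0,0.11]]' 1
```

```text
top1.npz 1189 [ 0.49690315 -0.867806    0.04571957  0.14769997] ang -2.090823 at z=.0755 x= 0.08706106 [0.00430247 0.22285709] [-0.00029697  0.10005793] [0.072954   0.22285709]
plate x -0.17051803607457522 -0.16628531250792233 -0.16231013807041023
plate y -0.07326051293359175 0.07534836527051912
box y -0.07458161076313181 0.07590234112812615 x -0.07996601502342605
side1.npz 226 [ 0.49581414 -0.86842865  0.01895074  0.18833834] ang -2.0895686 at z=.0755 x= 0.083373815 [-0.00196028  0.22223964] [-0.0045467   0.10033175] [0.06895347 0.22223964]
plate x -0.1745581802239456 -0.17037095447181874 -0.16646970618363535
plate y -0.07497134181934416 0.07448380192719294
box y -0.07778926631359083 0.07611673901222725 x -0.07996734259723552
time: 1.35
tool_pos: [0.2078, 0.5089, 0.2128]
ee_rot: [3.142, 0.001, 1.02]
wrist_force: [0.9, -0.3, -0.2]
width: 0.0008
```

```bash
python3 -m crank '[[0,0,0,0.105],[0,0,0,0.105],[0,0,0,0.105],[0,0,0,0.105],[0,0,0,0.107],[0.03,0.2,0,0],[0.03,0.2,0,0],[0.03,0.2,0,0],[0.03,0.2,0,0],[0.03,0.2,0,0]]'
python3 -m crank '[[0.03,0.25,0,0],[0.03,0.25,0,0],[0.03,0.25,0,0],[0.03,0.25,0,0],[0.03,0.25,0,0],[0.03,0.25,0,0],[0.03,0.25,0,0],[0.03,0.25,0,0],[0.03,0.25,0,0],[0.03,0.25,0,0]]'
python3 - <<'E'
from bench import robot
o=robot.get_obs();print(o['tool_pos'],o['ee_rot'],o['joint_positions'])
import numpy as np
y=o['ee_rot'][2];d=np.array([.461,-.233])-o['tool_pos'][:2]
print(d@[np.cos(y),np.sin(y)]/.2,d@[np.sin(y),-np.cos(y)]/.2)
E
```

```text
time: 2.6
tool_pos: [0.2768, 0.3176, 0.213]
ee_rot: [3.141, 0.001, 0.198]
wrist_force: [1.0, -0.2, -0.6]
width: 0.0005
time: 3.85
tool_pos: [0.434, -0.161, 0.213]
ee_rot: [-3.141, 0.0, 0.198]
wrist_force: [1.1, 0.2, 0.4]
width: 0.0003
[ 0.43402388 -0.16101554  0.21300856] [-3.14093653e+00  2.43852403e-04  1.97688119e-01] [-4.78084231e-01 -1.07897018e-01  1.56499451e+00  3.61751510e-04
  1.68509582e+00  8.95065207e-01]
0.061563773066624604 0.3794031238969838
```

```bash
python3 -m crank '[[0.03,0.19,0,0],[0.03,0.19,0,0],[0,0,0.15,0],[0,0,0.15,0],[0,0,0.15,0],[0,0,0.15,0],[0,0,0.15,0],[0,0,0.1,0],[0,0,0.06,0],[0,0,0,0]]'
python3 - <<'E'
from bench import robot
import cv2
for n in ["side","wrist"]:
    p,d=robot.snapshot(n); cv2.imwrite(f"pics/{n}2.png",p[:,:,::-1])
E
```

```text
time: 5.1
tool_pos: [0.4601, -0.2311, 0.0305]
ee_rot: [-3.14, 0.002, 0.198]
wrist_force: [1.0, 0.1, 0.4]
width: 0.0006
```

View pics/side2.png

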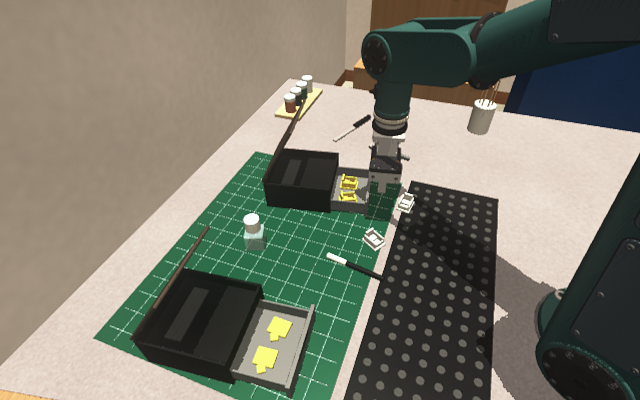

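View pics/wrist2.png

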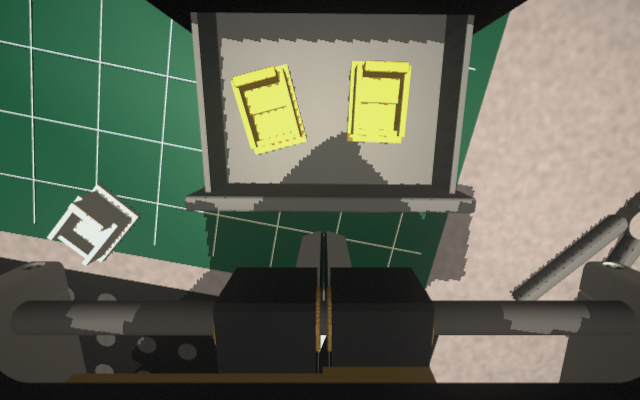

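The wrist view shows the closed fingertips at px (323,240), just in front of the middle of the drawer front at (330,200). Both tubs are standing. Next is a slow push.

```bash
python3 -m crank '[[0.02,0,0,0],[0.02,0,0,0],[0.02,0,0,0],[0.02,0,0,0],[0.02,0,0,0],[0.02,0,0,0],[0.025,0,0,0],[0.03,0,0,0],[0.03,0,0,0],[0.03,0,0,0]]'
python3 -m crank '[[0.03,0,0,0],[0.03,0,0,0],[0.03,0,0,0],[0.03,0,0,0],[0.03,0,0,0],[0.03,0,0,0],[0.025,0,0,0],[0.02,0,0,0],[0.015,0,0,0],[0.01,0,0,0]]'
python3 - <<'E'
from bench import robot
import numpy as np
o=robot.get_obs();a=.192
print(((o['tool_pos'][:2]-[.6575,-.195])@[np.cos(a),np.sin(a)]),((o['tool_pos'][:2]-[.6575,-.195])@[-np.sin(a),np.cos(a)]),o['tool_pos'])
E
```

```text
time: 6.45
tool_pos: [0.5072, -0.2224, 0.0314]
ee_rot: [3.141, 0.0, 0.198]
wrist_force: [-1.2, -0.1, 0.4]
width: 0.0003
time: 7.7
tool_pos: [0.5559, -0.2124, 0.0314]
ee_rot: [-3.141, 0.0, 0.198]
wrist_force: [-1.6, -0.6, -0.7]
width: 0.0005
-0.10303420915712518 0.0023088177066301614 [ 0.55591852 -0.21239486  0.03139552]
```

```bash
python3 -m crank '[[0.01,0,0,0],[0.01,0,0,0],[0.005,0,0,0],[0.005,0,0,0],[0.005,0,0,0],[0,0,0,0],[0,0,0,0],[0,0,0,0],[0,0,0,0],[0,0,0,0]]'
```

```text
time: 8.95
tool_pos: [0.5589, -0.2118, 0.0315]
ee_rot: [-3.14, 0.008, 0.197]
wrist_force: [-11.0, -1.9, 5.6]
width: 0.0007
```

```bash
python3 -m crank '[[-0.03,0,0,0],[-0.05,0,0,0],[-0.05,0,0,0],[0,0,-0.15,0],[0,0,-0.2,0],[0,0,-0.2,0],[0,0,-0.2,0],[0,0,-0.2,0],[0,0,-0.2,0],[0,0,0,0]]'
cat > look.py <<'E'
import sys
from bench import robot
import cv2,numpy as np
k=sys.argv[1]
o=robot.get_obs();print(o['tool_pos'],o['ee_rot'],o['wrist_force'])
for n in ["side","top","wrist"]:
    c=robot.camera_params(n)
    p,d=robot.snapshot(n); cv2.imwrite(f"pics/{n}{k}.png",p[:,:,::-1]); np.savez(f"{n}{k}.npz",p=p,d=d,**c)
a=cv2.imread(f"pics/side{k}.png")[130:330,230:450]; b=cv2.imread(f"pics/wrist{k}.png")
a=cv2.resize(a,(440,400)); b=cv2.resize(b,(360,225)); im=np.zeros((400,800,3),np.uint8); im[:,:440]=a; im[:225,440:]=b
cv2.imwrite(f"pics/c{k}.png",im)
E
python3 look.py 3
```

```text
time: 10.2
tool_pos: [0.5385, -0.2169, 0.2662]
ee_rot: [3.136, -0.007, 0.198]
wrist_force: [0.6, -0.0, -0.6]
width: 0.0002
[ 0.53849038 -0.21692125  0.26616839] [ 3.13616561 -0.00735688  0.19821284] [ 0.64574841 -0.04481651 -0.55640157]
```

View pics/c3.png

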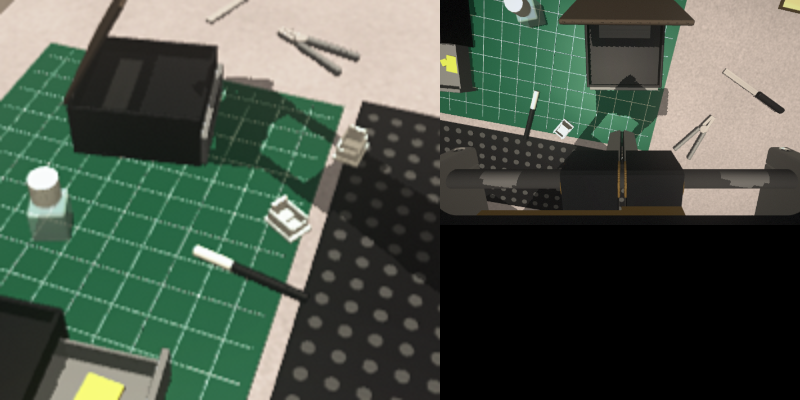

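The side crop shows the drawer front at (212,115) seated just proud of the box. I'll check how far proud it stands (8 mm expected) and refresh the lid line from the wrist view.

```bash
python3 - <<'E'
from h import *
a=0.192;X=np.array([np.cos(a),np.sin(a)]);Y=np.array([-np.sin(a),np.cos(a)])
C=np.array([.6575,-.195])
for f in ['wrist3.npz','side3.npz','top3.npz']:
    p,d,z=load(f); W=cloud(z).reshape(-1,3); W=W[(z['d'].ravel()>0.05)]
    bx=(W[:,:2]-C)@X; by=(W[:,:2]-C)@Y
    def s(n,m,v): 
        if m.sum(): print(f,n,m.sum(),np.percentile(v[m],[1,50,99]).round(4))
    s('plate bx',(abs(by)<.055)&(bx>-.13)&(bx<-.05)&(W[:,2]>.038)&(W[:,2]<.053),bx)
    s('rim bx',(abs(by)<.055)&(bx>-.12)&(bx<-.05)&(W[:,2]>.068)&(W[:,2]<.083),bx)
    s('by',(bx>-.07)&(bx<-.04)&(abs(by)<.1)&(W[:,2]>.068)&(W[:,2]<.083),by)
    m=(abs(by)<.06)&(bx>-.03)&(bx<.08)&(W[:,2]>.10)&(W[:,2]<.235)
    q=np.stack([bx[m],W[m,2]],1)
    s('lidtop z',m&(W[:,2]>.21),W[:,2]); s('lidtop bx',m&(W[:,2]>.215),bx)
E
```

```text
wrist3.npz plate bx 766 [-0.0903 -0.0854 -0.0503]
wrist3.npz rim bx 475 [-0.0829 -0.0799 -0.0777]
wrist3.npz by 307 [-0.0759  0.0684  0.0735]
wrist3.npz lidtop z 2979 [0.2103 0.2191 0.2215]
wrist3.npz lidtop bx 2503 [-0.0029  0.0002  0.005 ]
side3.npz plate bx 124 [-0.0928 -0.0884 -0.0522]
side3.npz rim bx 73 [-0.0845 -0.0824 -0.0793]
side3.npz by 84 [-0.0765  0.0694  0.0749]
side3.npz lidtop z 98 [0.211  0.22   0.2218]
side3.npz lidtop bx 91 [-0.0043 -0.0018  0.004 ]
top3.npz plate bx 90 [-0.0724 -0.0601 -0.0501]
top3.npz rim bx 27 [-0.0801 -0.0779 -0.0756]
top3.npz by 25 [0.0707 0.0733 0.076 ]
top3.npz lidtop z 245 [0.2102 0.2181 0.2236]
top3.npz lidtop bx 183 [-0.0003  0.0031  0.0078]
```

Front edge −0.090 against rim −0.082 is 8 mm proud, so the drawer is home. Lid: edge at box x≈0, z≈0.221, which gives θ≈1.05. The plan is to go over the lid, come down behind it, then follow its arc.

```bash
cat > st.py <<'E'
from bench import robot
import numpy as np
o=robot.get_obs();a=.192;d=o['tool_pos'][:2]-[.6575,-.195]
print('box x,y,z',(d@[np.cos(a),np.sin(a)]).round(4),(d@[-np.sin(a),np.cos(a)]).round(4),o['tool_pos'][2].round(4),'F',o['wrist_force'].round(1),'j',o['joint_positions'].round(2))
E
python3 -m crank '[[0.1,0,-0.05,0],[0.12,0,0,0],[0.15,0,0,0],[0.15,0,0,0],[0.15,0,0,0],[0.1,0,0,0],[0.06,0,0,0],[0,0,0,0],[0,0,0,0],[0,0,0,0]]'
python3 st.py; python3 look.py 4
```

```text
time: 11.6
tool_pos: [0.6994, -0.1838, 0.2714]
ee_rot: [-3.141, 0.0, 0.198]
wrist_force: [0.0, 0.2, -0.4]
width: 0.0005
box x,y,z 0.0432 0.003 0.2714 F [ 0.   0.2 -0.4] j [-0.34  0.5   0.74  0.    1.9   1.04]
[ 0.69936988 -0.18376662  0.2714461 ] [-3.14136217e+00  3.25297710e-04  1.97630725e-01] [ 0.01709812  0.22442165 -0.41036372]
```

View pics/c4.png

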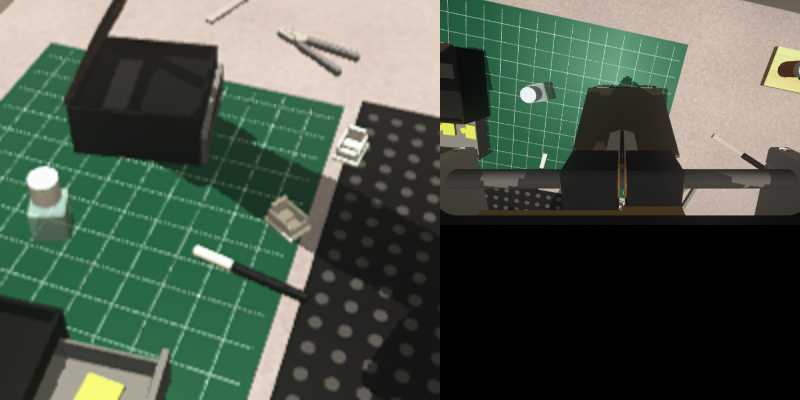

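The wrist view shows the lid's outer face at (620,120), with the fingertips above and behind its free edge. Descending behind it, then pushing.

```bash
python3 -m crank '[[0,0,0.1,0],[0,0,0.1,0],[0,0,0.095,0],[0,0,0,0],[-0.05,0,0.01,0],[-0.05,0,0.015,0],[-0.05,0,0.015,0],[-0.05,0,0.018,0],[-0.04,0,0.035,0],[-0.04,0,0.035,0]]'
python3 st.py; python3 look.py 5
```

```text
time: 13.0
tool_pos: [0.6443, -0.1947, 0.1865]
ee_rot: [3.142, 0.0, 0.198]
wrist_force: [-0.3, 0.3, -0.1]
width: 0.0004
box x,y,z -0.0129 0.0028 0.1865 F [-0.3  0.3 -0.1] j [-0.38  0.37  1.08 -0.    1.69  1.  ]
[ 0.64433142 -0.19473615  0.18652831] [3.14151520e+00 1.29703436e-04 1.97982350e-01] [-0.3449908   0.31449288 -0.11953338]
```

View pics/c5.png

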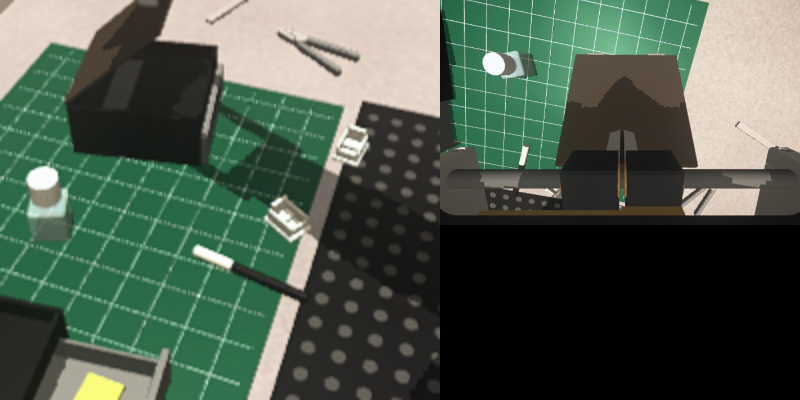

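The side crop shows the lid at (110,55) partly lowered, at about 0.8 rad. I'll carry on along the arc.

```bash
python3 -m crank '[[-0.036,0,0.041,0],[-0.036,0,0.041,0],[-0.029,0,0.046,0],[-0.029,0,0.046,0],[-0.022,0,0.05,0],[-0.022,0,0.05,0],[-0.0145,0,0.0525,0],[-0.0145,0,0.0525,0],[-0.006,0,0.05,0],[-0.006,0,0.03,0]]'
python3 st.py
```

```text
time: 14.4
tool_pos: [0.6027, -0.2029, 0.0941]
ee_rot: [-3.141, 0.0, 0.198]
wrist_force: [-0.0, 0.9, 0.8]
width: 0.0005
box x,y,z -0.0553 0.0027 0.0941 F [-0.   0.9  0.8] j [-0.41  0.33  1.33  0.    1.49  0.96]
```

```bash
python3 -m crank '[[0,0,0.015,0],[0,0,0.015,0],[0,0,0.01,0],[0,0,0.005,0],[0,0,0.005,0],[0,0,0,0],[0,0,0,0],[0,0,0,0],[0,0,0,0],[0,0,0,0]]'
python3 st.py
```

```text
time: 15.65
tool_pos: [0.6031, -0.2031, 0.0895]
ee_rot: [3.14, -0.002, 0.198]
wrist_force: [-6.0, 2.0, 12.9]
width: 0.0003
box x,y,z -0.055 0.0024 0.0895 F [-6.   2.  12.9] j [-0.41  0.33  1.33 -0.    1.48  0.96]
```

TCP z 0.0895 puts the fingertips at 0.0815, exactly the shut-lid height, with 13 N on the stop. Backing off and checking.

```bash
python3 -m crank '[[0,0,-0.03,0],[0,0,-0.1,0],[0,0,-0.2,0],[0,0,-0.2,0],[-0.15,0,-0.2,0],[-0.2,0,0,0],[-0.2,0,0,0],[-0.2,0,0,0],[-0.2,0,0,0],[0,0,0,0]]'
python3 look.py 6
python3 - <<'E'
from h import *
a=0.192;X=np.array([np.cos(a),np.sin(a)]);Y=np.array([-np.sin(a),np.cos(a)])
C=np.array([.6575,-.195])
for f in ['side6.npz','top6.npz','wrist6.npz']:
    p,d,z=load(f); W=cloud(z).reshape(-1,3); W=W[(z['d'].ravel()>0.05)]
    bx=(W[:,:2]-C)@X; by=(W[:,:2]-C)@Y
    m=(abs(by)<.06)&(abs(bx)<.075)&(W[:,2]<.25)
    if m.sum()>20: 
        k=np.polyfit(bx[m],W[m,2],1);print(f,'lid slope',k, m.sum())
    m=(abs(by)<.06)&(bx<-.05)&(bx>-.15)&(W[:,2]<.05)&(W[:,2]>.04); 
    if m.sum(): print('plate',np.percentile(bx[m],[1,50,99]))
for n in ['side','top']:
    A=cv2.imread(f'pics/{n}1.png');B=cv2.imread(f'pics/{n}6.png')
E
```

```text
time: 16.9
tool_pos: [0.4153, -0.241, 0.2326]
ee_rot: [3.14, -0.002, 0.195]
wrist_force: [1.8, -0.6, -0.2]
width: 0.0007
[ 0.41532321 -0.24101303  0.23257224] [ 3.13976206e+00 -1.56046914e-03  1.95480625e-01] [ 1.82518822 -0.56609317 -0.19269829]
side6.npz lid slope [-0.00014389  0.08211344] 1805
plate [-0.0926667  -0.08904844 -0.08418918]
top6.npz lid slope [0.00043838 0.08120754] 2842
plate [-0.08858293 -0.08613169 -0.08328163]
wrist6.npz lid slope [0.93278475 0.14195482] 2128
plate [-0.09144022 -0.08788921 -0.08264096]
```

View pics/side6.png

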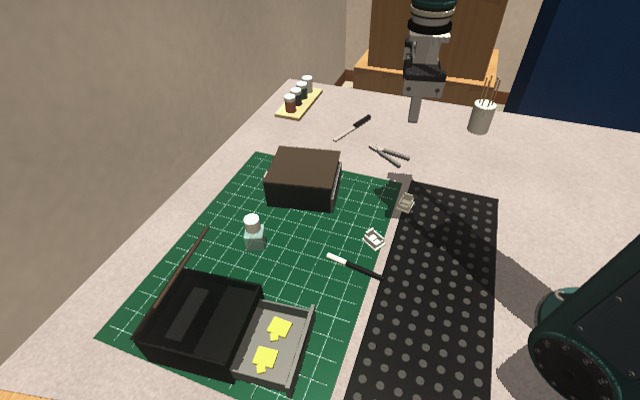

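View pics/wrist6.png

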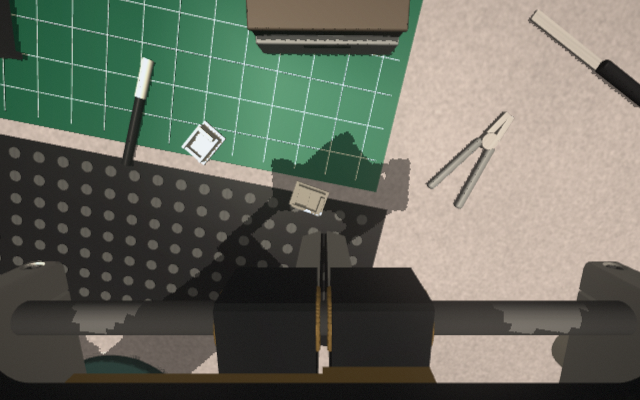

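View pics/top6.png

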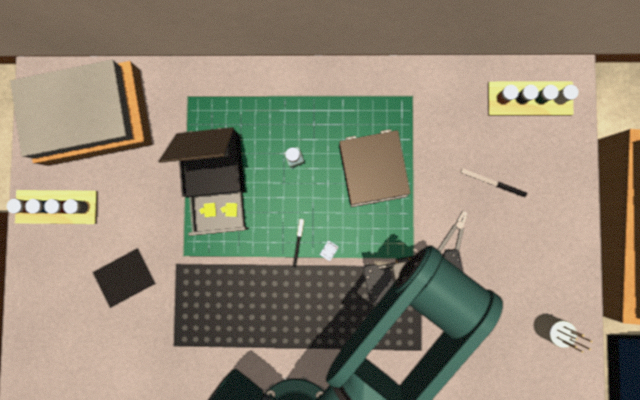

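Lid flat (slope about 0, z ≈ 0.0815) and the drawer face at −0.088 to −0.09. Everything else is where it was, and the arm touches nothing. Handing in.

```bash
python3 -c "
from bench import robot
print(robot.close_job())"
```

```text
the job is handed in; nothing more can be done
None
```

The tub box is closed. I pushed its drawer home first, then pushed its lid down shut with the closed fingertips, and handed the job in at about 17 s.

**Checks that passed:**
- **Drawer:** it hit a firm stop at 11 N. The front stands 8 mm proud of the box, about 0.088 to 0.09 m in front of the box's origin.
- **Lid:** it lies flat, with a slope of about 0 and its top at z ≈ 0.081–0.082 m in the side and top views.
- **Other things:** in the last pictures the scrap box, offcuts, bottle, marker, cutters and white look-alikes looked unmoved. I compared these by eye rather than measuring them.

**Checks that disagreed or could not be made:**
- **Wrist view of the lid:** its depth fit gave a slope of 0.93, against 0 from the other two cameras. I put this down to the gripper being in its view and disregarded it.
- **Drawer stop:** the fingertips stopped about 4 mm short of where I had worked out. The images still showed the drawer fully home.
- **Tubs:** I last saw them standing just before the push. They can't be seen in the shut drawer; I pushed slowly, at no more than about 50 mm/s.

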